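# Hang up the cap catcher and the marker tents

## Task

Clear up the side table after service: hook the black steel cap catcher onto the rail at the green tape and slide it along the bar, without lifting it off again, until it hangs centred on the red tape. Then drape every plastic marker tent over the bar, one leg on each side, square to it and hanging straight down, each resting on the bar itself, in the free space beside the catcher, and leave the bottles, jar and other things where they stand.

Things in the scene. Friction and masses are not known exactly. Their poses are not given: they have to be found in the camera images.
- rail: Fixed rail: level round aluminium bar, 14 mm in diameter, centre line 170 mm above the table, between two dark posts (18 mm thick, 180 mm high) with centres 540 mm apart; each has a flat foot 120 mm long across the bar. Origin on the table below the middle of the bar; y along the bar, x across it, away from the robot, z up.
- red_tape: Band of red tape, 20 mm wide, round the bar near one of its ends (either one); flush with the bar and no obstacle. Origin on the bar's centre line at the middle of the band; axes parallel to the rail's.
- green_tape: Band of green tape, 20 mm wide, round the bar near the other end, 310 to 380 mm from the red band. Origin on the bar's centre line at the middle of the band; axes parallel to the rail's.
- catcher: Black sheet-steel cap catcher, 250 g: box 44 (x) by 50 (y), 40 high; back plate at -x rises to a 4 thick flat crown (44 by 50, underside 121 above origin), then a 3 thick lip at +x comes down to 85 above origin: a hook, 38 clear inside, mouth at +x between heights 40 and 85, at first away from the robot. mm. Origin: centre of underside; z up, y along the bar when hung, then 56 above the table.
- tent1: Blank yellow plastic marker tent, 110 g, grey panel on each side: stiff upside-down U, 65 mm high, 46 over the legs (x), 44 along the ridge (y), sheet 4 thick, 38 clear between the legs; weighted dark feet 5 thick turned out to 70 over all. At first stands on its feet. Origin: centre of the underside, z up; draped on the bar it is 116 mm above the table. May be absent.
- tent2: Blank orange plastic marker tent, 110 g, grey panel on each side: stiff upside-down U, 65 mm high, 46 over the legs (x), 44 along the ridge (y), sheet 4 thick, 38 clear between the legs; weighted dark feet 5 thick turned out to 70 over all. At first stands on its feet. Origin: centre of the underside, z up; draped on the bar it is 116 mm above the table. May be absent.
- tent3: Blank green plastic marker tent, 110 g, grey panel on each side: stiff upside-down U, 65 mm high, 46 over the legs (x), 44 along the ridge (y), sheet 4 thick, 38 clear between the legs; weighted dark feet 5 thick turned out to 70 over all. At first stands on its feet. Origin: centre of the underside, z up; draped on the bar it is 116 mm above the table. May be absent.
- tent4: Blank blue plastic marker tent, 110 g, grey panel on each side: stiff upside-down U, 65 mm high, 46 over the legs (x), 44 along the ridge (y), sheet 4 thick, 38 clear between the legs; weighted dark feet 5 thick turned out to 70 over all. At first stands on its feet. Origin: centre of the underside, z up; draped on the bar it is 116 mm above the table. May be absent.
- tent5: Blank white plastic marker tent, 110 g, grey panel on each side: stiff upside-down U, 65 mm high, 46 over the legs (x), 44 along the ridge (y), sheet 4 thick, 38 clear between the legs; weighted dark feet 5 thick turned out to 70 over all. At first stands on its feet. Origin: centre of the underside, z up; draped on the bar it is 116 mm above the table. May be absent.
- tent6: Blank red plastic marker tent, 110 g, grey panel on each side: stiff upside-down U, 65 mm high, 46 over the legs (x), 44 along the ridge (y), sheet 4 thick, 38 clear between the legs; weighted dark feet 5 thick turned out to 70 over all. At first stands on its feet. Origin: centre of the underside, z up; draped on the bar it is 116 mm above the table. May be absent.
- jar: Screw-top glass jar with steel lid, 60 mm in diameter, 75 mm high, standing in the row with the tents; stays where it is. Origin at the centre of its underside.
- bottle1: Clear glass bottle, 66 mm in diameter, 200 mm high, beyond the rail; stays where it is. Origin at the centre of its underside.
- bottle2: A second bottle of the same kind.
- opener: Wooden bottle opener with steel head, 170 mm long, lying beyond the rail; stays where it is. Origin under its middle.
- tin: Low tin can with yellow label, 72 mm in diameter, 50 mm high, beyond the rail; stays where it is. Origin at the centre of its underside.
- mug: Blue ceramic cup, 76 mm in diameter, 85 mm high, at the right end of the row; stays where it is. Origin at the centre of its underside.
- shaker: Small clear shaker with steel lid, 42 mm in diameter, 75 mm high, at the left end of the row; stays where it is. Origin at the centre of its underside.
Mind the look-alikes: they are no part of the job. Of the things that look like the catcher, take the one that is farthest to the robot's left at the start.

How it is judged (in metres and radians):
On the way, in this order (a step that is already met when the one before it is completed fails the run):
1. the cap catcher is hooked on the bar at the green tape (within 40 mm) (x of catcher in the frame of rail between -0.02 and 0.02 m and z of catcher in the frame of rail between 0.048 and 0.064 m and y of catcher in the frame of green_tape between -0.04 and 0.04 m and angle between catcher's own z axis and vertical below 0.25 rad), for 0.2 s.
2. the cap catcher has been slid along the bar to the red tape (within 20 mm) (x of catcher in the frame of rail between -0.02 and 0.02 m and z of catcher in the frame of rail between 0.048 and 0.064 m and y of catcher in the frame of red_tape between -0.02 and 0.02 m and angle between catcher's own z axis and vertical below 0.25 rad), for 0.2 s.
At the end, for the whole second after the job is handed in: The catcher hangs still and upright on the bar within 20 mm of the red tape; every tent present hangs still on the bar, a leg on each side, top resting on the bar (height within 10 mm, sideways 25 mm), tilted under 0.3 rad, turned under 0.35 rad; the robot touches nothing (all of step 2 and linear speed of each of catcher, tent1, tent2, tent3, tent4, tent5, tent6 below 0.03 m/s and x of tent1 in the frame of rail between -0.025 and 0.025 m and z of tent1 in the frame of rail between 0.106 and 0.126 m and y of tent1 in the frame of rail between -0.265 and 0.265 m and angle between each of tent1, tent2, tent3, tent4, tent5, tent6's own z axis and vertical below 0.3 rad and angle between the y axis of each of tent1, tent2, tent3, tent4, tent5, tent6 and the y axis of rail, either way round below 0.35 rad and x of tent2 in the frame of rail between -0.025 and 0.025 m and z of tent2 in the frame of rail between 0.106 and 0.126 m and y of tent2 in the frame of rail between -0.265 and 0.265 m and x of tent3 in the frame of rail between -0.025 and 0.025 m and z of tent3 in the frame of rail between 0.106 and 0.126 m and y of tent3 in the frame of rail between -0.265 and 0.265 m and x of tent4 in the frame of rail between -0.025 and 0.025 m and z of tent4 in the frame of rail between 0.106 and 0.126 m and y of tent4 in the frame of rail between -0.265 and 0.265 m and x of tent5 in the frame of rail between -0.025 and 0.025 m and z of tent5 in the frame of rail between 0.106 and 0.126 m and y of tent5 in the frame of rail between -0.265 and 0.265 m and x of tent6 in the frame of rail between -0.025 and 0.025 m and z of tent6 in the frame of rail between 0.106 and 0.126 m and y of tent6 in the frame of rail between -0.265 and 0.265 m).
It fails at once if the cap catcher is hooked on or lifted at the red tape instead of being slid there along the bar (y of catcher in the frame of red_tape between -0.1 and 0.1 m and x of catcher in the frame of rail between -0.02 and 0.02 m and height (world z) of catcher between 0.086 and 0.136 m).
It fails at once if a glass bottle is pushed more than 50 mm away or knocked over ((distance of bottle1 from where it was at the start of the episode above 0.05 m or angle between bottle1's own z axis and vertical above 0.6 rad) or (distance of bottle2 from where it was at the start of the episode above 0.05 m or angle between bottle2's own z axis and vertical above 0.6 rad)).
It fails at once if the jar is pushed more than 50 mm away or knocked over ((distance of jar from where it was at the start of the episode above 0.05 m or angle between jar's own z axis and vertical above 0.6 rad)).
It fails at once if the cup, tin or shaker is pushed more than 50 mm away or knocked over ((distance of mug from where it was at the start of the episode above 0.05 m or angle between mug's own z axis and vertical above 0.6 rad) or (distance of tin from where it was at the start of the episode above 0.05 m or angle between tin's own z axis and vertical above 0.6 rad) or (distance of shaker from where it was at the start of the episode above 0.05 m or angle between shaker's own z axis and vertical above 0.6 rad)).
It fails at once if the opener is pushed more than 50 mm away (distance of opener from where it was at the start of the episode above 0.05 m).
Of tent1, tent2, tent3, tent4, tent5, tent6 only 4 to 6 are there at a start; the rules pass over those that are not, and their reading is None.
At some moment in a run one of tent1, tent2, tent3, tent4, tent5, tent6 may be knocked a few centimetres aside while the robot is not near it.
It also fails if it takes over 210 s, if anything falls off the work surface, if the arm or the gripper's body presses on something with over 40 N, if the wrist force passes 120 N, or if a joint passes its speed limit or range.

## Robot

A 7-joint arm with a two-finger parallel gripper is mounted at the origin on the work surface. World frame = base frame: x ahead of the robot, y to its left, z up, the work surface at z = 0. Lengths are in m, angles in degrees, forces in N, time in s.
With the tool pointing down it reaches from about 0.425 to 0.875 m from the base axis. Payload 4.7 kg.
Tool frame: the origin (TCP) lies at the centre of the arm's flange, where the gripper is bolted on; the fingertips stand 182 mm ahead of it and the grasp point (between the pads) lies 164 mm ahead of it (env.grip_depth is the distance from the TCP to the grasp point, in m); z points along the fingers, y is the line along which they close (so a half turn about z gives the same grasp; the last joint's range is limited). The gripper opens to 87 mm and grips with 3 to 60 N. Pads are 19 mm wide; open, the fingers measure 117 mm over their backs; the gripper's body (75 mm by 190 mm) begins 51 mm behind the grasp point.
Start: joints at [72.428, 18.392, -4.016, 83.108, 1.295, 78.541, -3.26], TCP at [0.205, -0.617, 0.405] pointing down, gripper open.
Joint ranges: [-163.93, 163.93], [-17.29, 119.83], [-79.2, 71.16], [3.27, 140.29], [-89.18, 269.18], [5.43, 117.66], [-154.24, 154.24]. Speed limits (degrees/s): [147.25, 147.25, 180, 180, 180, 180, 180].

## Interface

Orientations are given as [roll, pitch, yaw] about the fixed x, y, z axes, in that order (R = Rz(yaw) Ry(pitch) Rx(roll)).
In Python, from cell import env gives the robot as it stands. The module is installed in compiled form; this text tells all that it offers.
- The arm moves only by the tool send_rows, never from a script. Its arguments are lists of equal length, an entry for each row: "xyz": the shift along the tool's x, y, z in m, a list of three; "rotation": the turn, a rotation vector about the tool's x, y, z in rad, a list of three; "jaw": the opening, from 0 (shut) to 1 (fully open). A call has 1 to 20 rows; each row shifts and turns the commanded pose from where the row before left it, along the tool's axes as they then stand; what a row does not reach is not made up. A row lasts 1/10 s, in which the tool goes at most 50 mm and 8.59 degrees, less where a joint would pass 70% of its speed; a pose out of reach is approached as far as the arm can. A call is refused whole if a number of a shift passes 0.05 or a number of a turn 0.15, either way. A call with a gripper value outside its range is refused whole. The fingers move at their own pace and stop on an object; "newtons" is the grip in N (left out, the last holds). Time passes only in rows, so rows that do not move let the fingers close. It gives the time, the measured TCP pose, the force, the opening and the grip force at its end, in the units of the state.
- env.get_obs(): the state, without advancing time (a new reading comes with each control period).
- env.read_camera(name): name is "scene" or "top" or "wrist"; returns a dict with "image" (384x512x3 uint8, blue, green, red), "fx", "fy", "cx", "cy" (pixels), "R" (3x3) and "t" (3): a world point X has camera coordinates R X + t. Camera axes: x right, y down, z forward; pixel columns grow to the right and rows downward; lengths in m; the calibration is good to about 2 mm. A picture is of the moment at which its call begins. There is no depth.
- env.sign_off(): hands the job in; it is judged then, once.
The state is a dict: "time_s": time; "qpos": joint angles; "joint_velocities": joint speeds; "effort": joint torques, N m; "tool_pos": TCP position; "tool_rot": TCP orientation; "force": force on the tool from outside, world axes, zero at the start; "wrist_torque": the same for the moment, N m; "grip_width": finger opening in m; "grasp_force": force on a finger pad.
Only numpy, scipy, OpenCV 4.12 (cv2) and the standard library are available. Lean on these libraries where they do the work, as an engineer would, in place of code of your own. Each camera call takes 0.05 s, during which the arm holds its last target. There are 200 camera calls.

## Working session

There is one attempt and no reset: what is moved stays moved. The work goes in short steps, Python scripts to look and compute and a tool call to move; the robot and the scene stay as the last step left them, time stands still between calls to the robot, and variables do not carry over. Pictures are saved under pics/ and viewed, at most 14 in all, crops included, and the job is handed in when it is done.

Besides the shell and the picture viewer there is one more tool, called after "Request:" by a JSON object that holds its "api" and its "payload". send_rows: Moves the arm, as the interface text tells. Its arguments: {"type":"object","properties":{"xyz":{"type":"array"},"rotation":{"type":"array"},"jaw":{"type":"array"},"newtons":{"type":"number"}},"required":["xyz","rotation","jaw"]}

```bash
mkdir -p pics
cat > h.py <<'E'
import numpy as np, cv2
from cell import env
def shot(n,f):
    c=env.read_camera(n); cv2.imwrite('pics/'+f+'.png',c['image']); np.savez('pics/'+f+'.npz',**{k:c[k] for k in('fx','fy','cx','cy','R','t')}); return c
def ray(f,u,v,z):
    c=np.load('pics/'+f+'.npz'); R,t=c['R'],c['t']; o=-R.T@np.ravel(t)
    d=R.T@np.array([(u-c['cx'])/c['fx'],(v-c['cy'])/c['fy'],1]); return o+d*(z-o[2])/d[2]
def proj(f,X):
    c=np.load('pics/'+f+'.npz'); p=c['R']@np.array(X)+np.ravel(c['t']); return c['fx']*p[0]/p[2]+c['cx'],c['fy']*p[1]/p[2]+c['cy']
E
python3 - <<'E'
from h import *
np.set_printoptions(precision=3,suppress=True)
o=env.get_obs(); print(o)
ims=[shot(n,n+'0') for n in('top','scene')]
for c in ims: print(-c['R'].T@np.ravel(c['t']),c['R'],c['fx'],env.grip_depth)
for n,c in zip(('top','scene'),ims): cv2.imwrite('pics/%s0b.png'%n,cv2.resize(c['image'],(800,600),interpolation=cv2.INTER_CUBIC))
E
```

```text
{'time_s': 0.0, 'qpos': array([72.428, 18.441, -4.016, 83.176,  1.295, 78.539, -3.261]), 'joint_velocities': array([-0.059, -0.021,  0.007, -0.068,  0.006,  0.086,  0.038]), 'effort': array([ -0.001, -49.129,  -0.404, -31.253,  -0.064,   0.044,   0.   ]), 'tool_pos': array([ 0.205, -0.617,  0.404]), 'tool_rot': array([-179.89 ,    0.005,   18.381]), 'force': array([ 0.531, -0.293, -0.029]), 'wrist_torque': array([-0.024,  0.033,  0.059]), 'grasp_force': 0.0, 'grip_width': 0.08683046057598275}
[ 0.314 -0.005  1.229] [[ 0.091 -0.996 -0.002]
 [-0.975 -0.089 -0.206]
 [ 0.205  0.02  -0.979]] 387.5024985090703 0.1635
[1.008 0.339 1.029] [[-0.592  0.806  0.017]
 [ 0.673  0.506 -0.539]
 [-0.443 -0.308 -0.842]] 393.2927239850638 0.1635
```

View pics/top0b.png

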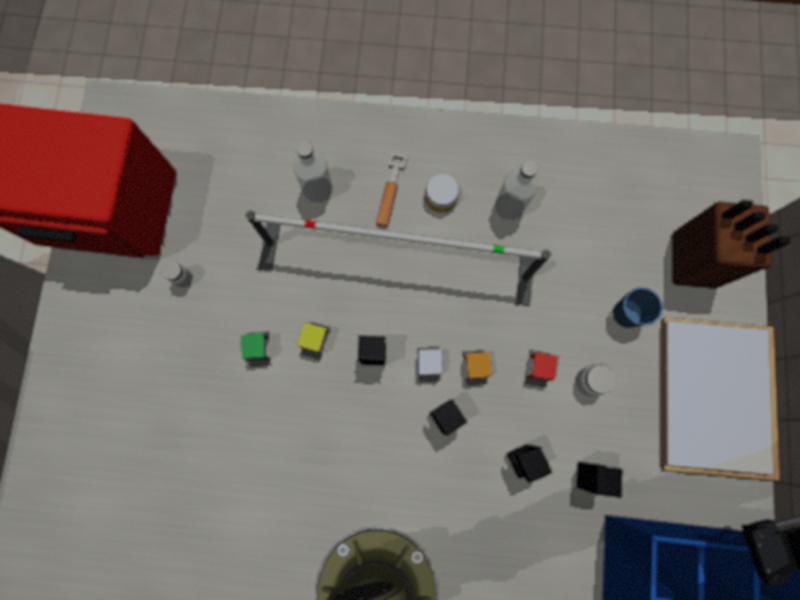

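View pics/scene0b.png

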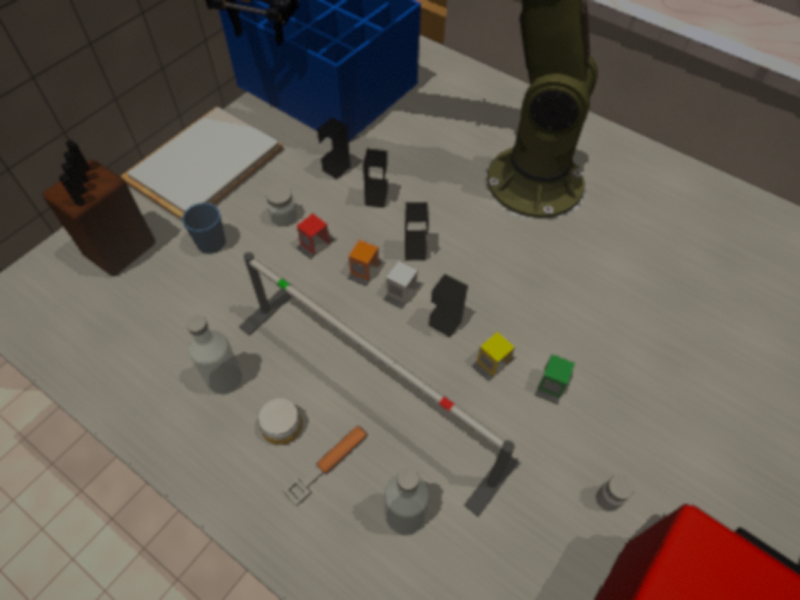

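The pictures show the bar from about (255,217) to (545,255) in the top view, with red tape at (310,224) and green tape at (499,249). There are five tents: green (254,346), yellow (313,337), white (430,362), orange (478,365) and red (543,366). No blue tent is visible.

Black catcher-like things in the top view: A (372,350), B (448,417), C (528,462) and D (600,480). The robot's left is +y, which is image left, so A is the one meant. I'll confirm that in an enlarged crop.

Run:
```python
from h import *
a=cv2.imread('pics/top0.png'); b=cv2.imread('pics/scene0.png')
A=cv2.resize(a[205:325,140:400],(800,369),interpolation=cv2.INTER_CUBIC)
B=cv2.resize(b[70:265,200:380],(554,600),interpolation=cv2.INTER_CUBIC)
cv2.imwrite('pics/cA.png',A); cv2.imwrite('pics/cB.png',cv2.convertScaleAbs(B,alpha=1.6,beta=10))
for u,v,z,n in[(372,345,.125,'A'),(448,412,.125,'B'),(528,460,.125,'C'),(600,478,.125,'D')]: print(n,ray('top0',u*.64,v*.64,z).round(3))
for u,v,n in[(310,224,'red'),(499,249,'green'),(255,216,'L'),(545,255,'R')]: print(n,ray('top0',u*.64,v*.64,.17).round(3))
```

```text
A [0.445 0.049 0.125]
B [ 0.338 -0.099  0.125]
C [ 0.268 -0.245  0.125]
D [ 0.249 -0.372  0.125]
red [0.651 0.181 0.17 ]
green [ 0.635 -0.166  0.17 ]
L [0.657 0.284 0.17 ]
R [ 0.631 -0.249  0.17 ]
```

View pics/cA.png

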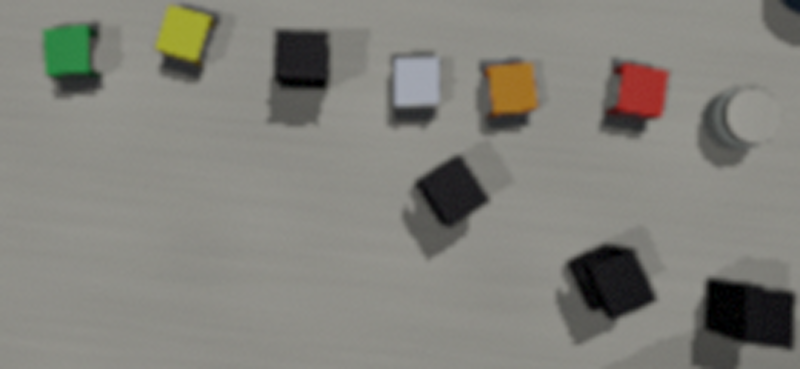

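View pics/cB.png

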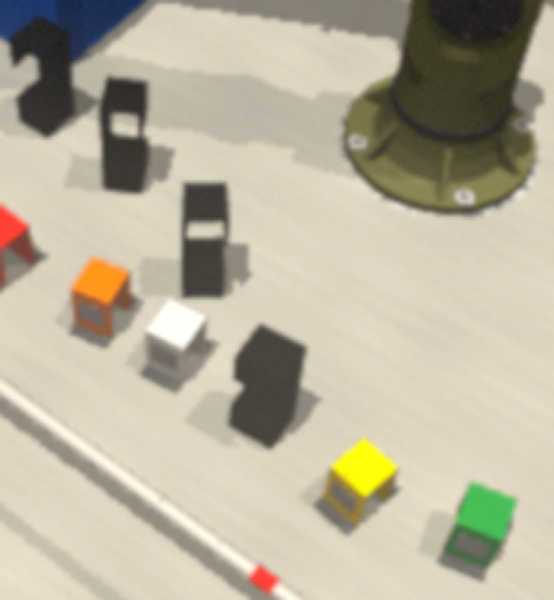

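A stands farthest left, at crop A (302,56). It is hook-shaped with its notch on the +x side (crop B (238,375)), so A is the catcher. B, C and D lie farther right and are look-alikes. Next I'll measure the crown, tents, rail and standing things.

```bash
cat > det.py <<'E'
from h import *
# hue range (OpenCV), min sat, min val
COL={'yellow':((22,35),120,110),'orange':((8,20),120,110),'green':((45,80),90,60),'red':((174,186),120,90),'blue':((100,125),120,60),'white':((0,180),0,170)}
def rect(f,m,z,size=(.046,.044),tol=.012,near=None,minpx=60):
    """components of the mask, taken to the plane z: centre, sizes, yaw"""
    out=[]; n,l,s,_=cv2.connectedComponentsWithStats(m.astype(np.uint8))
    for i in range(1,n):
        if s[i,4]<minpx or s[i,4]>900: continue
        cs,_=cv2.findContours((l==i).astype(np.uint8),0,2)
        P=np.array([ray(f,*p,z)[:2] for p in cs[0][:,0]],np.float32)
        (c,wh,a)=cv2.minAreaRect(P*1000)
        a=(a+45)%90-45
        ctr=s[i,:2]+s[i,2:4]/2
        out.append((np.round(np.array(c)/1000,4),np.round(np.array(wh)+2.8,1),round(a,1),ctr))
    return out
def mask(im,col):
    h,s,v=[x.astype(int) for x in cv2.split(cv2.cvtColor(im,cv2.COLOR_BGR2HSV))]
    (a,b),S,V=COL[col]
    hm=((h>=a)&(h<=b))|((h+180>=a)&(h+180<=b))
    m=hm&(s>=S)&(v>=V)
    if col=='white': m&=(s<40)
    return m
def tents(f,cols=COL):
    im=cv2.imread('pics/'+f+'.png')
    for c in cols:
        for r in rect(f,mask(im,c),.065):
            if .25<r[0][0]<.8 and abs(r[0][1])<.45: print(f,c,*r)
E
python3 - <<'E'
from det import *
tents('top0'); tents('scene0')
im=cv2.imread('pics/top0.png'); g=im.max(2)
print('A',[r for r in rect('top0',g<40,.125) if abs(r[3][0]-238)<15])
print(im[222,238],im[228,238],im[231,238],im[236,238])
for n,w,S in(('red',(190,210,135,152),0),('green',(305,330,150,168),0)):
    m=mask(im,n); mm=np.zeros_like(m); mm[w[2]:w[3],w[0]:w[1]]=m[w[2]:w[3],w[0]:w[1]]
    print(n,[(r[0],r[1]) for r in rect('top0',mm,.17,minpx=5)])
E
```

```text
top0 yellow [0.4582 0.1707] [46.3 50.3] -11.8 [200. 216.]
top0 orange [0.7427 0.0505] [23.6 93.8] -7.9 [248.  130.5]
top0 orange [ 0.4335 -0.1548] [50.5 46.3] 11.5 [306.5 234. ]
top0 green [0.4307 0.28  ] [50.  48.3] 12.4 [162.  221.5]
top0 red [ 0.4424 -0.2805] [46.2 50.7] -6.2 [348.5 234.5]
top0 blue [ 0.5658 -0.4458] [64.3 32.4] 27.7 [406. 198.]
top0 white [ 0.7872 -0.0735] [53.2 27.4] 14.0 [287.5 121. ]
top0 white [ 0.4318 -0.0618] [38.7 39.2] 5.2 [275.5 231.5]
scene0 yellow [0.4629 0.1695] [47.9 49.9] -12.5 [318.5 222. ]
scene0 orange [ 0.4387 -0.156 ] [50.5 46.8] 10.7 [232.5 161.5]
scene0 orange [0.7779 0.0662] [24.2 93.6] -8.0 [218.5 287.5]
scene0 green [0.4387 0.2816] [54.7 45.7] 13.3 [357.5 237. ]
scene0 red [ 0.45   -0.2817] [49. 54.] -3.8 [199.5 145. ]
A [(array([0.4345, 0.0492]), array([51.4, 45.7]), 5.2, array([238., 225.]))]
[33 32 34] [38 35 37] [5 8 5] [87 91 92]
red [(array([0.6518, 0.1826]), array([14.8, 20. ]))]
green [(array([ 0.6357, -0.1648]), array([14.6, 20. ]))]
```

```bash
cat > go.py <<'E'
import sys; from h import *
from scipy.spatial.transform import Rotation as Ro
def go(p,yaw):
    """p = target of the grasp point; prints turn about tool z then shift in the turned tool axes"""
    o=env.get_obs(); rpy=o['tool_rot']; R=Ro.from_euler('xyz',rpy,degrees=True).as_matrix()
    g=o['tool_pos']+R[:,2]*env.grip_depth
    y0=np.degrees(np.arctan2(R[1,0],R[0,0])); dy=(yaw-y0+180)%360-180
    Rt=Ro.from_euler('xyz',[180,0,yaw],degrees=True).as_matrix()
    err=(Ro.from_matrix(R).inv()*Ro.from_matrix(Rt)).as_rotvec()
    print('t %.1f grip pt'%o['time_s'],g.round(4),'rpy',rpy.round(2),'rotvec',err.round(3),'shift mm',(Rt.T@(np.array(p)-g)*1000).round(1),'F',o['force'].round(1),'w',round(o['grip_width'],4),'gf',round(o['grasp_force'],1))
if __name__=='__main__':
    a=list(map(float,sys.argv[1:])); go(a[:3],a[3])
E
python3 - <<'E'
from h import *
from go import go
for n,u,v in(('b1',305,150),('b2',528,168)): print(n,ray('top0',u*.64,v*.64,.2).round(3))
for n,u,v in(('b1',408,483),('b2',199,325)): print(n,ray('scene0',u*.64,v*.64,.2).round(3))
for n,u,v in(('red',446,404),('green',283,284)): print(n,ray('scene0',u*.64,v*.64,.175).round(3))
go((.42,-.28,.26),87.4)
go((.438,.049,.26),95.2)
E
```

```text
b1 [0.781 0.202 0.2  ]
b2 [ 0.783 -0.205  0.2  ]
b1 [0.793 0.208 0.2  ]
b2 [ 0.787 -0.2    0.2  ]
red [0.656 0.18  0.175]
green [ 0.64  -0.163  0.175]
t 0.1 grip pt [ 0.2047 -0.6164  0.2403] rpy [-1.799e+02  1.000e-02  1.838e+01] rotvec [-2.000e-03 -1.000e-03 -1.205e+00] shift mm [345.8 199.8 -19.7] F [-0.5  0.2 -0.3] w 0.0871 gf 0.0
t 0.1 grip pt [ 0.2047 -0.6164  0.2403] rpy [-1.799e+02  1.000e-02  1.838e+01] rotvec [-2.000e-03 -1.000e-03 -1.341e+00] shift mm [641.5 292.6 -19.7] F [-0.5  0.2 -0.3] w 0.0871 gf 0.0
```

Request:
{"api": "send_rows", "payload": {"xyz": [[0,0,-0.002],[0,0,-0.002],[0,0,-0.002],[0,0,-0.002],[0,0,-0.002],[0,0,-0.002],[0,0,-0.002],[0,0,-0.006],[0.035,0.02,0],[0.035,0.02,0],[0.035,0.02,0],[0.035,0.02,0],[0.035,0.02,0],[0.035,0.02,0],[0.035,0.02,0],[0.035,0.02,0],[0.035,0.02,0],[0.035,0.02,0]], "rotation": [[0,0,-0.15],[0,0,-0.15],[0,0,-0.15],[0,0,-0.15],[0,0,-0.15],[0,0,-0.15],[0,0,-0.15],[0,0,-0.15],[0,0,-0.02],[0,0,-0.02],[0,0,-0.02],[0,0,-0.02],[0,0,-0.02],[0,0,-0.02],[0,0,-0.02],[0,0,0],[0,0,0],[0,0,0]], "jaw": [1,1,1,1,1,1,1,1,1,1,1,1,1,1,1,1,1,1], "newtons": 20}}

```text
time_s: 1.9
tool_pos: [0.393, -0.259, 0.4245]
tool_rot: [-180.0, 0.0, 95.2]
force: [0.2, -0.3, -0.6]
grip_width: 0.0871
grasp_force: 0.0
```

```bash
python3 go.py .439 .049 .26 95.2
```

```text
t 1.9 grip pt [ 0.3929 -0.259   0.261 ] rpy [-1.7997e+02  1.0000e-02  9.5150e+01] rotvec [-0.     0.    -0.001] shift mm [302.6  73.8   1. ] F [ 0.2 -0.3 -0.6] w 0.0871 gf 0.0
```

Request:
{"api": "send_rows", "payload": {"xyz": [[0.03,0.01,0],[0.03,0.01,0],[0.03,0.01,0],[0.03,0.01,0],[0.03,0.01,0],[0.03,0.01,0],[0.03,0.007,0],[0.03,0.007,0],[0.03,0,0],[0.03,0,0],[0.003,0,0],[0,0,0]], "rotation": [[0,0,0],[0,0,0],[0,0,0],[0,0,0],[0,0,0],[0,0,0],[0,0,0],[0,0,0],[0,0,0],[0,0,0],[0,0,0],[0,0,0]], "jaw": [1,1,1,1,1,1,1,1,1,1,1,1]}}

```text
time_s: 3.1
tool_pos: [0.4389, 0.0484, 0.4246]
tool_rot: [-180.0, 0.1, 95.3]
force: [-0.1, -0.2, 0.4]
grip_width: 0.0868
grasp_force: 0.0
```

Run:
```python
from det import *
from go import go
go((.439,.049,.115),95.2)
c=shot('wrist','w1'); print(proj('w1',(.439,.049,.125)))
g=c['image'].max(2)
print([r for r in rect('w1',g<45,.125)], -c['R'].T@np.ravel(c['t']))
```

```text
t 3.1 grip pt [0.4389 0.0482 0.2611] rpy [-1.7999e+02  6.0000e-02  9.5270e+01] rotvec [-0.     0.001  0.001] shift mm [  0.8   0.2 146.1] F [-0.1 -0.2  0.4] w 0.0868 gf 0.0
(np.float64(256.0961430793426), np.float64(186.74703920316836))
[(array([0.4385, 0.0604]), array([28. , 21.1]), -0.7, array([257., 175.])), (array([ 0.3381, -0.0316]), array([58.2, 17.3]), 5.3, array([141.5, 260.5]))] [0.43250923 0.12556886 0.40438997]
```

View pics/w1.png

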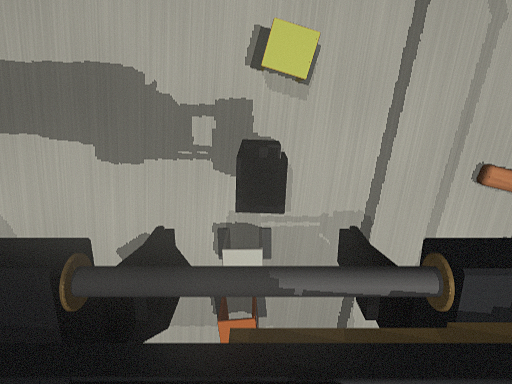

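The wrist view shows the crown at about (236–287, 163–213), centred at (261,188) against the predicted (256,187). It therefore lies about 5 mm farther in +x. The yellow tent is at (291,48).

Request:
{"api": "send_rows", "payload": {"xyz": [[0,0.0045,0],[0,0,0.03],[0,0,0.03],[0,0,0.03],[0,0,0.03],[0,0,0.016],[0,0,0.01],[0,0,0],[0,0,0],[0,0,0],[0,0,0],[0,0,0],[0,0,0],[0,0,0]], "rotation": [[0,0,0],[0,0,0],[0,0,0],[0,0,0],[0,0,0],[0,0,0],[0,0,0],[0,0,0],[0,0,0],[0,0,0],[0,0,0],[0,0,0],[0,0,0],[0,0,0]], "jaw": [1,1,1,1,1,1,1,0.4,0.4,0.3,0.3,0.3,0.3,0.3], "newtons": 25}}

```text
time_s: 4.55
tool_pos: [0.4436, 0.0481, 0.279]
tool_rot: [-180.0, 0.0, 95.2]
force: [-0.5, -1.1, 2.5]
grip_width: 0.0438
grasp_force: 24.7
```

Request:
{"api": "send_rows", "payload": {"xyz": [[0,0,-0.01],[0,0,-0.02],[0,0,-0.03],[0,0,-0.03],[0,0,-0.018],[0,0,0],[-0.02,0.013,0],[-0.025,0.016,0],[-0.03,0.02,0],[-0.03,0.02,0],[-0.03,0.02,0],[-0.03,0.02,0],[-0.025,0.016,0],[-0.017,0.011,0],[0,0,0],[0,0,0]], "rotation": [[0,0,0],[0,0,0],[0,0,0],[0,0,0],[0,0,0.037],[0,0,0.1],[0,0,0],[0,0,0],[0,0,0],[0,0,0],[0,0,0],[0,0,0],[0,0,0],[0,0,0],[0,0,0],[0,0,0]], "jaw": [0.3,0.3,0.3,0.3,0.3,0.3,0.3,0.3,0.3,0.3,0.3,0.3,0.3,0.3,0.3,0.3]}}

```text
time_s: 6.15
tool_pos: [0.5695, -0.1651, 0.3863]
tool_rot: [-179.9, -0.1, 87.3]
force: [0.7, 1.2, -3.6]
grip_width: 0.0437
grasp_force: 24.7
```

Run:
```python
from h import *
from go import go
go((.6375,-.165,.223),87.35)
c=shot('scene','s2'); cv2.imwrite('pics/s2c.png',cv2.resize(c['image'][60:300,90:410],(800,600),interpolation=cv2.INTER_CUBIC))
c=shot('wrist','w2')
for y in(-.165,0,.1): print(proj('w2',(.6375+.0463*(y+.165),y,.17)))
```

```text
t 6.2 grip pt [ 0.5693 -0.1648  0.2228] rpy [-1.7992e+02 -9.0000e-02  8.7270e+01] rotvec [-0.001 -0.002 -0.001] shift mm [ 3.  68.1 -0.2] F [ 0.7  1.2 -3.6] w 0.0437 gf 24.7
(np.float64(363.62297070169063), np.float64(219.884011231603))
(np.float64(393.6107885550291), np.float64(-93.64133261275046))
(np.float64(421.6679666290728), np.float64(-386.9816632092758))
```

View pics/w2.png

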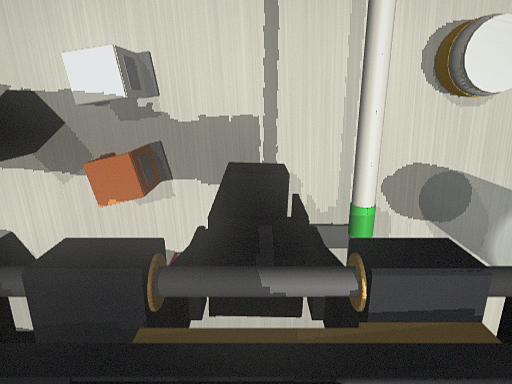

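View pics/s2c.png

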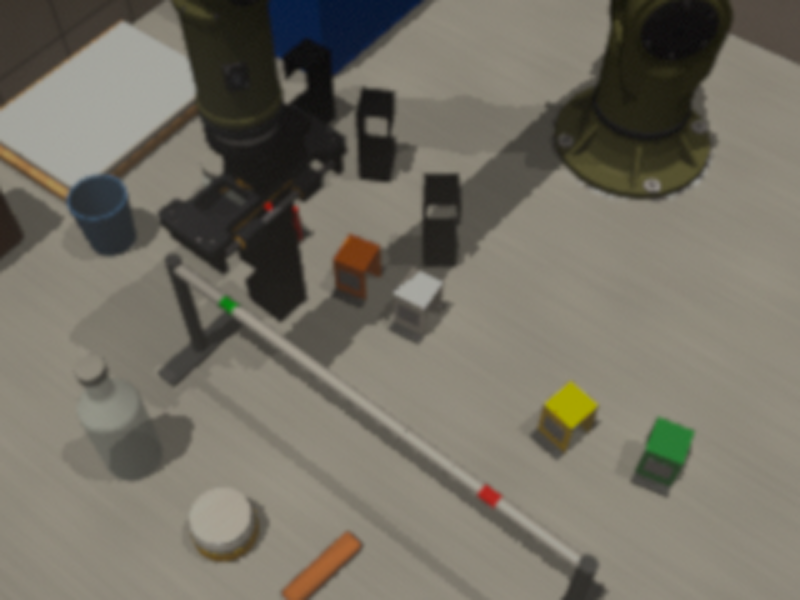

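The wrist view shows the bar crossing the green tape at (362,220), against a prediction of (364,220), so the rail position holds. The scene view shows the held catcher upright in front of the bar, mouth towards it.

Request:
{"api": "send_rows", "payload": {"xyz": [[0,0.015,0],[0,0.015,0],[0,0.015,0],[0,0.015,0],[0,0.008,0],[0,0,0],[0,0,0.015],[0,0,0.015],[0,0,0.012],[0,0,0.006],[0,0,0.002],[0,0,0],[0,0,0],[0,0,0]], "rotation": [[0,0,0],[0,0,0],[0,0,0],[0,0,0],[0,0,0],[0,0,0],[0,0,0],[0,0,0],[0,0,0],[0,0,0],[0,0,0],[0,0,0],[0,0,0],[0,0,0]], "jaw": [0.3,0.3,0.3,0.3,0.3,0.3,0.3,0.3,0.3,0.3,0.3,0.3,0.3,0.3]}}

```text
time_s: 7.65
tool_pos: [0.6379, -0.1682, 0.3375]
tool_rot: [179.9, 0.0, 87.3]
force: [0.2, 0.1, -3.1]
grip_width: 0.0441
grasp_force: 24.7
```

Run:
```python
from h import *
from go import go
go((.6535,.182,.1725),87.35)
c=shot('scene','s3'); cv2.imwrite('pics/s3c.png',cv2.resize(c['image'][100:260,90:300],(787,600),interpolation=cv2.INTER_CUBIC))
```

```text
t 7.7 grip pt [ 0.6381 -0.1682  0.174 ] rpy [1.7993e+02 2.0000e-02 8.7310e+01] rotvec [ 0.001  0.    -0.001] shift mm [350.6  -0.8   1.5] F [ 0.2  0.1 -3.1] w 0.0441 gf 24.7
```

View pics/s3c.png

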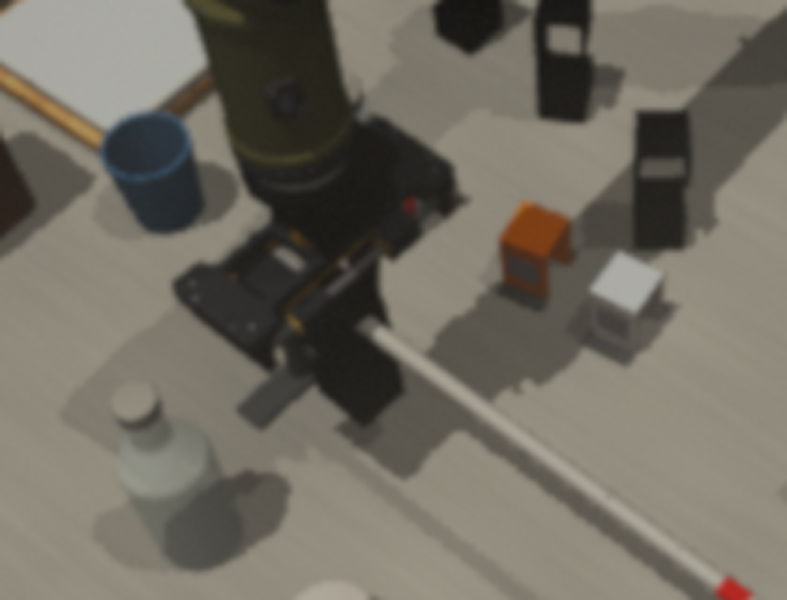

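The crop shows the bar running into the hook at (370,325), with the catcher upright around it. It is hooked, so I slide it along the bar.

Request:
{"api": "send_rows", "payload": {"xyz": [[0.01,0,0],[0.02,0,0],[0.025,0,0],[0.025,0,0],[0.025,0,0],[0.025,0,0],[0.025,0,0],[0.025,0,0],[0.025,0,0],[0.025,0,0],[0.025,0,0],[0.025,0,0],[0.025,0,0],[0.02,0,0],[0.015,0,0],[0.01,0,0],[0,0,0],[0,0,0],[0,0,0]], "rotation": [[0,0,0],[0,0,0],[0,0,0],[0,0,0],[0,0,0],[0,0,0],[0,0,0],[0,0,0],[0,0,0],[0,0,0],[0,0,0],[0,0,0],[0,0,0],[0,0,0],[0,0,0],[0,0,0],[0,0,0],[0,0,0],[0,0,0]], "jaw": [0.3,0.3,0.3,0.3,0.3,0.3,0.3,0.3,0.3,0.3,0.3,0.3,0.3,0.3,0.3,0.3,0.3,0.3,0.3]}}

```text
time_s: 9.6
tool_pos: [0.6546, 0.1797, 0.3365]
tool_rot: [180.0, 0.1, 87.2]
force: [0.1, -0.4, -3.1]
grip_width: 0.0439
grasp_force: 24.7
```

```bash
python3 go.py .6535 .182 .1715 87.35
```

```text
t 9.6 grip pt [0.6546 0.1795 0.173 ] rpy [1.800e+02 8.000e-02 8.718e+01] rotvec [ 0.     0.001 -0.003] shift mm [ 2.5 -1.2  1.5] F [ 0.1 -0.4 -3.1] w 0.0439 gf 24.7
```

Request:
{"api": "send_rows", "payload": {"xyz": [[0.0025,-0.001,0],[0,0,0.001],[0,0,0.001],[0,0,0],[0,0,0],[0,0,0],[0,0,0],[0,0,0],[0,0,0],[0,0,-0.02],[0,0,-0.03],[0,0,-0.03],[0,0,-0.02],[0,0,0]], "rotation": [[0,0,0],[0,0,0],[0,0,0],[0,0,0],[0,0,0],[0,0,0],[0,0,0],[0,0,0],[0,0,0],[0,0,0],[0,0,0],[0,0,0],[0,0,0],[0,0,0]], "jaw": [0.3,0.3,0.3,0.3,0.55,0.6,0.7,0.85,1,1,1,1,1,1]}}

```text
time_s: 11.0
tool_pos: [0.6536, 0.1847, 0.4385]
tool_rot: [179.7, -0.1, 87.3]
force: [0.5, 0.5, 0.9]
grip_width: 0.0869
grasp_force: 0.0
```

Run:
```python
from det import *
from go import go
go((.4605,.1702,.26),78.2)
c=shot('scene','s4'); A=cv2.resize(c['image'][190:350,230:400],(637,600),interpolation=cv2.INTER_CUBIC)
cv2.imwrite('pics/s4c.png',cv2.convertScaleAbs(A,alpha=1.6,beta=10))
shot('top','t4'); tents('t4'); tents('s4')
```

```text
t 11.0 grip pt [0.6545 0.185  0.275 ] rpy [ 1.7968e+02 -1.2000e-01  8.7310e+01] rotvec [ 0.005 -0.003  0.159] shift mm [ -54.2 -186.9   15. ] F [0.5 0.5 0.9] w 0.0869 gf 0.0
t4 yellow [0.4585 0.1706] [46.2 49.7] -11.4 [199. 216.]
t4 orange [0.7424 0.051 ] [22.9 93.1] -8.1 [248.  130.5]
t4 orange [ 0.4332 -0.1548] [50.8 46.5] 12.3 [306.5 233.5]
t4 green [0.4294 0.2813] [52.2 45.5] 11.8 [162.  221.5]
t4 red [ 0.4426 -0.2802] [48.1 50.8] -2.2 [348.5 234.5]
t4 blue [ 0.5661 -0.4464] [64.3 36.6] 27.7 [406. 198.]
t4 white [ 0.7862 -0.0593] [63.7 60.2] 4.6 [283.5 120.5]
t4 white [ 0.4409 -0.0728] [38.8 25.8] 31.2 [278. 230.]
s4 yellow [0.4647 0.1816] [20.4 46.8] -12.4 [322.  225.5]
s4 orange [ 0.4392 -0.1553] [53.3 48.1] 10.7 [232.5 161.5]
s4 orange [0.7779 0.0661] [24.  93.6] -8.0 [218.5 287.5]
s4 green [0.4432 0.2824] [64.1 46.6] 6.5 [357.5 239. ]
s4 red [ 0.4527 -0.2771] [58.4 58.7] -5.9 [199.5 146.5]
s4 white [ 0.4355 -0.0642] [39.6 39.3] 5.4 [257. 175.]
```

View pics/s4c.png

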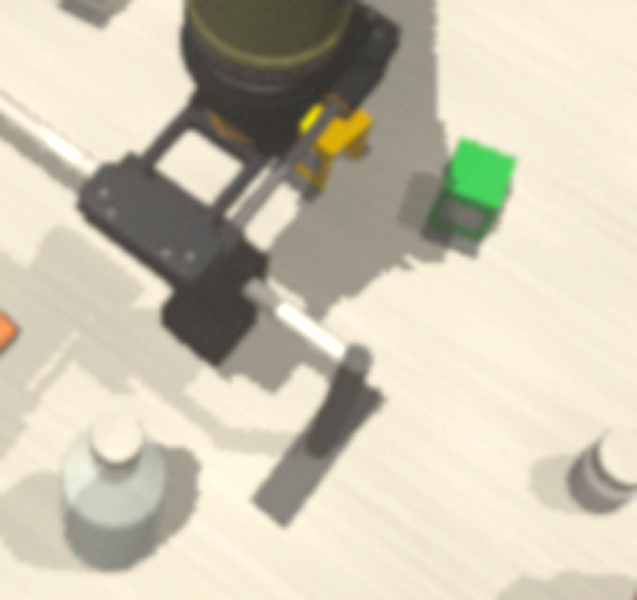

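The catcher hangs upright on the bar with the gripper clear of it, and the tents have not moved. I start with yellow.

Request:
{"api": "send_rows", "payload": {"xyz": [[0,0,0],[0,0,0],[-0.009,-0.031,0],[-0.009,-0.031,0],[-0.009,-0.031,0],[-0.009,-0.031,0],[-0.009,-0.031,0],[-0.009,-0.03,0],[0,0,0.03],[0,0,0.035],[0,0,0.035],[0,0,0.035],[0,0,0.035],[0,0,0.035],[0,0,0.02],[0,0,0],[0,0,0],[0,0,0],[0,0,0],[0,0,0]], "rotation": [[0,0,0.08],[0,0,0.08],[0,0,0],[0,0,0],[0,0,0],[0,0,0],[0,0,0],[0,0,0],[0,0,0],[0,0,0],[0,0,0],[0,0,0],[0,0,0],[0,0,0],[0,0,0],[0,0,0],[0,0,0],[0,0,0],[0,0,0],[0,0,0]], "jaw": [1,1,1,1,1,1,1,1,1,1,1,1,1,1,1,1,0.4,0.4,0.3,0.3], "newtons": 15}}

```text
time_s: 13.1
tool_pos: [0.4615, 0.1692, 0.2107]
tool_rot: [179.9, -0.0, 78.1]
force: [-0.4, 0.5, 0.3]
grip_width: 0.063
grasp_force: 0.0
```

```bash
python3 go.py .6495 .095 .245 87.35
```

```text
t 13.1 grip pt [0.4619 0.1691 0.0472] rpy [ 1.7988e+02 -1.0000e-02  7.8130e+01] rotvec [ 0.002 -0.    -0.161] shift mm [ -65.4  190.9 -197.8] F [-0.4  0.5  0.3] w 0.063 gf 0.0
```

Request:
{"api": "send_rows", "payload": {"xyz": [[0,0,0],[0,0,0],[0,0,0],[0,0,-0.018],[0,0,-0.03],[0,0,-0.03],[0,0,-0.03],[0,0,-0.03],[0,0,-0.03],[0,0,-0.03],[-0.009,0.027,0],[-0.009,0.027,0],[-0.009,0.027,0],[-0.009,0.027,0],[-0.009,0.027,0],[-0.009,0.027,0],[-0.008,0.02,0],[-0.003,0.009,0],[0,0,0],[0,0,0]], "rotation": [[0,0,0],[0,0,0],[0,0,0],[0,0,0],[0,0,0],[0,0,0],[0,0,-0.08],[0,0,-0.08],[0,0,0],[0,0,0],[0,0,0],[0,0,0],[0,0,0],[0,0,0],[0,0,0],[0,0,0],[0,0,0],[0,0,0],[0,0,0],[0,0,0]], "jaw": [0.3,0.3,0.3,0.3,0.3,0.3,0.3,0.3,0.3,0.3,0.3,0.3,0.3,0.3,0.3,0.3,0.3,0.3,0.3,0.3]}}

```text
time_s: 15.1
tool_pos: [0.648, 0.0962, 0.4076]
tool_rot: [-179.9, -0.0, 87.4]
force: [-0.5, 0.4, -2.3]
grip_width: 0.0458
grasp_force: 15.0
```

Run:
```python
from h import *
from go import go
go((.6495,.095,.1645),87.35)
c=shot('wrist','w5')
for y in(.095,.15,.18,.24): print(y,proj('w5',(.6375+.0463*(y+.165),y,.17)))
```

```text
t 15.1 grip pt [0.6478 0.0963 0.2441] rpy [-1.7994e+02 -3.0000e-02  8.7380e+01] rotvec [-0.001 -0.     0.001] shift mm [-1.2  1.7 79.6] F [-0.5  0.4 -2.3] w 0.0458 gf 15.0
0.095 (np.float64(258.4429883573215), np.float64(213.33288680989762))
0.15 (np.float64(258.5894826919748), np.float64(133.4829054381476))
0.18 (np.float64(258.6785563101557), np.float64(84.93135722101249))
0.24 (np.float64(258.88025173952747), np.float64(-25.00720331240737))
```

View pics/w5.png

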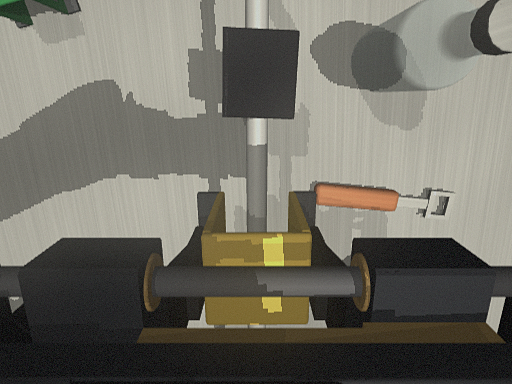

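The wrist view shows the yellow tent square over the bar, which runs at column 257 as predicted. The catcher's crown at (223–299, 27–118) covers the red tape. I lower and release.

Request:
{"api": "send_rows", "payload": {"xyz": [[0,0.0015,0.015],[0,0,0.025],[0,0,0.025],[0,0,0.01],[0,0,0.005],[0,0,0],[0,0,0],[0,0,0],[0,0,0],[0,0,0],[0,0,-0.02],[0,0,-0.03],[0,0,-0.03],[0,0,-0.03],[0,0,0]], "rotation": [[0,0,0],[0,0,0],[0,0,0],[0,0,0],[0,0,0],[0,0,0],[0,0,0],[0,0,0],[0,0,0],[0,0,0],[0,0,0],[0,0,0],[0,0,0],[0,0,0],[0,0,0]], "jaw": [0.3,0.3,0.3,0.3,0.3,0.3,0.6,0.7,0.85,1,1,1,1,1,1]}}

```text
time_s: 16.65
tool_pos: [0.651, 0.0961, 0.443]
tool_rot: [179.5, -0.1, 87.3]
force: [1.4, 0.9, 0.2]
grip_width: 0.0864
grasp_force: 0.0
```

Run:
```python
from det import *
from go import go
shot('top','t6'); shot('scene','s6'); tents('t6'); tents('s6')
go((.435,.281,.049),102)
```

```text
t6 orange [ 0.4327 -0.1536] [47.6 47.6] 5.2 [306. 234.]
t6 green [0.4302 0.2814] [51.7 48.1] 7.8 [162.  221.5]
t6 red [ 0.4428 -0.2796] [48.2 50.3] -4.3 [348.5 234.5]
t6 blue [ 0.567  -0.4457] [64.9 37. ] 24.7 [406.  197.5]
t6 white [ 0.7861 -0.0577] [63.7 57. ] 4.0 [283.  120.5]
s6 yellow [0.6044 0.0696] [41.3 55.4] -2.4 [259.5 239. ]
s6 orange [ 0.4393 -0.1561] [52.6 47. ] 12.2 [231.5 161.5]
s6 orange [0.7772 0.0671] [25.6 95.3] -7.8 [218.5 287.5]
s6 green [0.4398 0.282 ] [57.2 46.6] 6.5 [357.5 238. ]
s6 red [ 0.4511 -0.2784] [55.5 55.9] -5.9 [199.5 146. ]
t 16.8 grip pt [0.6506 0.0954 0.2751] rpy [179.9   -0.    87.31] rotvec [ 0.002  0.    -0.256] shift mm [ 226.4 -172.3  226.1] F [ 0.2  0.2 -0.7] w 0.0867 gf 0.0
```

Request:
{"api": "send_rows", "payload": {"xyz": [[0,0,0],[0,0,0],[0.0315,-0.0255,0],[0.0315,-0.0255,0],[0.0315,-0.0255,0],[0.0315,-0.0255,0],[0.0315,-0.0255,0],[0.0315,-0.0255,0],[0.0315,-0.0255,0],[0,0,0.03],[0,0,0.035],[0,0,0.035],[0,0,0.035],[0,0,0.035],[0,0,0.035],[0,0,0.021],[0,0,0],[0,0,0],[0,0,0],[0,0,0]], "rotation": [[0,0,-0.11],[0,0,-0.11],[0,0,0],[0,0,0],[0,0,0],[0,0,0],[0,0,0],[0,0,0],[0,0,0],[0,0,0],[0,0,0],[0,0,0],[0,0,0],[0,0,0],[0,0,0],[0,0,0],[0,0,0],[0,0,0],[0,0,0],[0,0,0]], "jaw": [1,1,1,1,1,1,1,1,1,1,1,1,1,1,1,1,0.4,0.4,0.3,0.3]}}

```text
time_s: 18.75
tool_pos: [0.437, 0.2819, 0.213]
tool_rot: [179.9, -0.0, 99.9]
force: [-0.1, -0.7, 0.4]
grip_width: 0.0628
grasp_force: 0.0
```

```bash
python3 go.py .647 .02 .245 87.35
```

```text
t 18.8 grip pt [0.4374 0.282  0.0495] rpy [ 1.7987e+02 -1.0000e-02  9.9900e+01] rotvec [ 0.002 -0.     0.219] shift mm [-252.1  221.5 -195.5] F [-0.1 -0.7  0.4] w 0.0628 gf 0.0
```

Request:
{"api": "send_rows", "payload": {"xyz": [[0,0,0],[0,0,0],[0,0,0],[0,0,-0.02],[0,0,-0.035],[0,0,-0.035],[0,0,-0.035],[0,0,-0.035],[0,0,-0.035],[0,0,-0.015],[-0.032,0.028,0],[-0.032,0.028,0],[-0.032,0.028,0],[-0.032,0.028,0],[-0.032,0.028,0],[-0.032,0.028,0],[-0.03,0.028,0],[-0.02,0.017,0],[-0.01,0.009,0],[0,0,0]], "rotation": [[0,0,0],[0,0,0],[0,0,0],[0,0,0],[0,0,0],[0,0,0],[0,0,0.07],[0,0,0.07],[0,0,0.08],[0,0,0],[0,0,0],[0,0,0],[0,0,0],[0,0,0],[0,0,0],[0,0,0],[0,0,0],[0,0,0],[0,0,0],[0,0,0]], "jaw": [0.3,0.3,0.3,0.3,0.3,0.3,0.3,0.3,0.3,0.3,0.3,0.3,0.3,0.3,0.3,0.3,0.3,0.3,0.3,0.3]}}

```text
time_s: 20.75
tool_pos: [0.6471, 0.0176, 0.4201]
tool_rot: [-179.9, -0.0, 87.2]
force: [0.2, 0.4, -1.4]
grip_width: 0.0457
grasp_force: 15.0
```

```bash
python3 go.py .647 .02 .1665 87.35
```

```text
t 20.8 grip pt [0.6468 0.0176 0.2566] rpy [-1.7988e+02 -1.0000e-02  8.7200e+01] rotvec [-0.002 -0.    -0.003] shift mm [ 2.4  0.1 90.1] F [ 0.2  0.4 -1.4] w 0.0457 gf 15.0
```

Request:
{"api": "send_rows", "payload": {"xyz": [[0.002,0,0.015],[0,0,0.025],[0,0,0.025],[0,0,0.015],[0,0,0.01],[0,0,0],[0,0,0],[0,0,0],[0,0,0],[0,0,0],[0,0,-0.02],[0,0,-0.03],[0,0,-0.03],[0,0,-0.03],[0,0,0]], "rotation": [[0,0,0],[0,0,0],[0,0,0],[0,0,0],[0,0,0],[0,0,0],[0,0,0],[0,0,0],[0,0,0],[0,0,0],[0,0,0],[0,0,0],[0,0,0],[0,0,0],[0,0,0]], "jaw": [0.3,0.3,0.3,0.3,0.3,0.3,0.6,0.7,0.85,1,1,1,1,1,1]}}

```text
time_s: 22.25
tool_pos: [0.6473, 0.0223, 0.4471]
tool_rot: [179.5, -0.0, 87.3]
force: [-0.0, 0.5, -0.3]
grip_width: 0.0869
grasp_force: 0.0
```

Run:
```python
from det import *
from go import go
COL['white']=((0,180),0,140)
shot('top','t7'); shot('scene','s7'); tents('t7'); tents('s7')
go((.434,-.063,.049),95.3)
```

```text
t7 yellow [0.6847 0.107 ] [51.  53.1] -1.6 [228.5 146. ]
t7 red [ 0.4425 -0.2799] [47.5 50.8] -4.2 [348.5 234.5]
t7 blue [ 0.5661 -0.4464] [64.3 36.6] 27.7 [406. 198.]
t7 white [0.6362 0.2338] [55.2 85.3] -2.8 [185.  157.5]
t7 white [0.6314 0.1386] [37.4 86.8] -1.0 [215.5 161.5]
t7 white [ 0.616  -0.1786] [84.2 80.5] 2.9 [318.  175.5]
s7 yellow [0.6052 0.0631] [54.6 59.8] -2.4 [258. 238.]
s7 orange [0.7772 0.0671] [25.6 95.3] -7.8 [218.5 287.5]
s7 green [ 0.6005 -0.0186] [52.  55.9] -3.8 [235.5 221.5]
s7 red [ 0.4503 -0.2817] [49.1 55.1] -2.7 [199.5 145. ]
s7 white [ 0.3176 -0.1638] [54.1 25.5] 36.3 [254.  136.5]
s7 white [ 0.541  -0.1239] [30.6 29.9] -0.9 [220. 188.]
s7 white [ 0.6584 -0.0872] [ 56.3 113.3] 3.9 [204.  218.5]
s7 white [0.6823 0.0323] [20.3 40.4] 36.8 [231.5 252.5]
s7 white [ 0.7983 -0.057 ] [64.9 62.5] 41.7 [177.  266.5]
s7 white [0.6844 0.1066] [22.4 46.5] 1.2 [253.5 268.5]
s7 white [0.6701 0.2392] [75.1 68.3] -3.5 [298. 294.]
t 22.4 grip pt [0.6469 0.0216 0.2791] rpy [1.799e+02 1.000e-02 8.731e+01] rotvec [ 0.002  0.    -0.14 ] shift mm [ -64.6 -219.8  230.1] F [-0.7 -0.8 -1.2] w 0.0872 gf 0.0
```

View pics/s7.png

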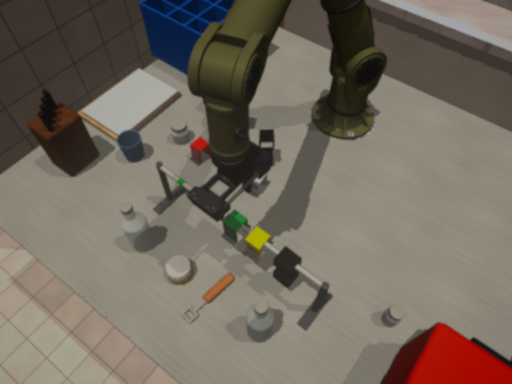

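Catcher, yellow and green hang on the bar in the scene view at (287,265), (257,238) and (235,222). Next I move over white and check it with the wrist camera.

Request:
{"api": "send_rows", "payload": {"xyz": [[0,0,0],[-0.008,-0.0275,0],[-0.008,-0.0275,0],[-0.008,-0.0275,0],[-0.008,-0.0275,0],[-0.008,-0.0275,0],[-0.008,-0.0275,0],[-0.008,-0.0275,0],[-0.008,-0.0275,0],[0,0,0.02],[0,0,0]], "rotation": [[0,0,-0.14],[0,0,0],[0,0,0],[0,0,0],[0,0,0],[0,0,0],[0,0,0],[0,0,0],[0,0,0],[0,0,0],[0,0,0]], "jaw": [1,1,1,1,1,1,1,1,1,1,1]}}

```text
time_s: 23.45
tool_pos: [0.4317, -0.0632, 0.4192]
tool_rot: [-179.7, -0.0, 95.2]
force: [-0.5, 0.3, -0.5]
grip_width: 0.087
grasp_force: 0.0
```

Run:
```python
from det import *
from go import go
shot('wrist','w8'); go((.434,-.063,.049),95.3)
print(proj('w8',(.434,-.063,.065)))
```

```text
t 23.5 grip pt [ 0.4321 -0.0627  0.2569] rpy [-1.7984e+02 -4.0000e-02  9.5290e+01] rotvec [-0.003 -0.001 -0.   ] shift mm [ -0.4   1.8 207.9] F [0.  0.9 0.8] w 0.0872 gf 0.0
(np.float64(259.6917058231838), np.float64(173.76806123284075))
```

View pics/w8.png

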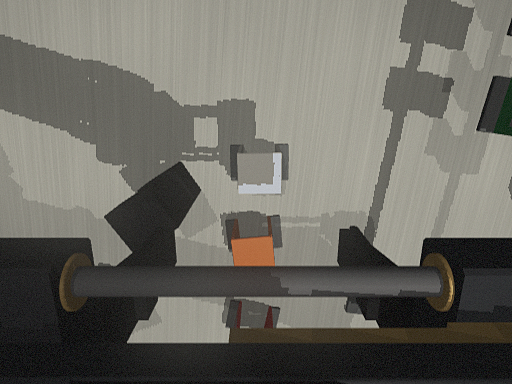

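White is centred at (259,172), as predicted. The black look-alike B at (150,205) stands so near that the 190 mm wide gripper body could touch it. I measure B before going down.

Run:
```python
from h import *
for p in((105,215),(180,163),(200,190),(130,245)): print(p,ray('w8',*p,.125).round(3))
for p in((232,238),(272,236),(275,264),(234,266)): print('orange',p,ray('w8',*p,.065).round(3))
```

```text
(105, 215) [ 0.3   -0.099  0.125]
(180, 163) [ 0.365 -0.046  0.125]
(200, 190) [ 0.383 -0.068  0.125]
(130, 245) [ 0.322 -0.126  0.125]
orange (232, 238) [ 0.411 -0.137  0.065]
orange (272, 236) [ 0.454 -0.131  0.065]
orange (275, 264) [ 0.461 -0.165  0.065]
orange (234, 266) [ 0.415 -0.171  0.065]
```

Request:
{"api": "send_rows", "payload": {"xyz": [[0,0,0],[0,0,0],[0,0,0],[0,0,0],[0,0,0],[0,0,0],[0,0,0],[0,0,0],[0,0,0],[0,0,0],[0,0,0],[0.005,0,0],[0,0,0.035],[0,0,0.035],[0,0,0.035],[0,0,0]], "rotation": [[0,0,0.143],[0,0,0.143],[0,0,0.143],[0,0,0.143],[0,0,0.143],[0,0,0.143],[0,0,0.143],[0,0,0.143],[0,0,0.143],[0,0,0.143],[0,0,0.143],[0,0,0],[0,0,0],[0,0,0],[0,0,0],[0,0,0]], "jaw": [1,1,1,1,1,1,1,1,1,1,1,1,1,1,1,1]}}

```text
time_s: 25.1
tool_pos: [0.4369, -0.0617, 0.3135]
tool_rot: [-179.7, 0.3, 5.5]
force: [-1.2, -0.7, 0.9]
grip_width: 0.087
grasp_force: 0.0
```

```bash
python3 go.py .438 -.063 .058 5.3
```

```text
t 25.1 grip pt [ 0.4358 -0.0608  0.15  ] rpy [-179.66    0.34    5.48] rotvec [-0.006  0.006  0.003] shift mm [ 2.   2.4 92. ] F [-1.2 -0.7  0.9] w 0.087 gf 0.0
```

Request:
{"api": "send_rows", "payload": {"xyz": [[0.002,0.002,0.03],[0,0,0.03],[0,0,0.02],[0,0,0.012],[0,0,0],[0,0,0],[0,0,0],[0,0,0],[0,0,0],[0,0,0],[0,0,0],[0,0,-0.006],[0.01,0,0],[0.015,0,0],[0.015,0,0],[0.015,0,0],[0.01,0,0],[0,0,0.0055],[0,0,0]], "rotation": [[-0.006,0.006,0],[0,0,0],[0,0,0],[0,0,0],[0,0,0],[0,0,0],[0,0,0],[0,0,0],[0,0,0],[0,0,0],[0,0,0],[0,0,0],[0,0,0],[0,0,0],[0,0,0],[0,0,0],[0,0,0],[0,0,0],[0,0,0]], "jaw": [1,1,1,1,1,0.4,0.4,0.3,0.3,0.3,0.3,0.3,0.3,0.3,0.3,0.3,0.3,0.3,0.3]}}

```text
time_s: 27.0
tool_pos: [0.5065, -0.0579, 0.2262]
tool_rot: [179.7, -0.5, 5.3]
force: [2.4, 2.3, 3.4]
grip_width: 0.0437
grasp_force: 15.0
```

```bash
python3 go.py .5 -.058 .058 5.3
```

```text
t 27.0 grip pt [ 0.508  -0.0587  0.0627] rpy [179.69  -0.5    5.25] rotvec [ 0.005 -0.009 -0.001] shift mm [-7.9 -1.4  4.7] F [2.4 2.3 3.4] w 0.0437 gf 15.0
```

Request:
{"api": "send_rows", "payload": {"xyz": [[0,0,0],[0,0,0],[0,0,0],[0,0,0],[0,0,-0.03],[0,0,-0.035],[0,0,-0.035],[0,0,-0.035],[0,0,-0.035],[0,0,-0.03],[0,0,0]], "rotation": [[0,0,0],[0,0,0],[0,0,0],[0,0,0],[0,0,0],[0,0,0],[0,0,0],[0,0,0],[0,0,0],[0,0,0],[0,0,0]], "jaw": [0.6,0.7,0.9,1,1,1,1,1,1,1,1]}}

```text
time_s: 28.1
tool_pos: [0.5055, -0.057, 0.4294]
tool_rot: [179.4, -0.7, 5.2]
force: [0.9, 0.7, -0.3]
grip_width: 0.087
grasp_force: 0.0
```

Request:
{"api": "send_rows", "payload": {"xyz": [[0,0,0],[0,0,0],[0,0,0],[0,0,0],[0,0,0],[0,0,0],[0,0,0],[0,0,0],[0,0,0],[0,0,0],[0,0,0],[0,0,0]], "rotation": [[0.005,-0.009,-0.143],[0,0,-0.143],[0,0,-0.143],[0,0,-0.143],[0,0,-0.143],[0,0,-0.143],[0,0,-0.143],[0,0,-0.143],[0,0,-0.143],[0,0,-0.143],[0,0,-0.143],[0,0,0]], "jaw": [1,1,1,1,1,1,1,1,1,1,1,1]}}

```text
time_s: 29.3
tool_pos: [0.504, -0.0575, 0.4246]
tool_rot: [-179.7, 0.1, 95.3]
force: [-0.9, 0.0, -0.1]
grip_width: 0.0873
grasp_force: 0.0
```

Run:
```python
from det import *
from go import go
shot('wrist','w9'); go((.507,-.058,.049),95.3)
print(proj('w9',(.507,-.058,.065)))
shot('top','t9'); shot('scene','s9'); tents('t9',['orange','red','yellow','green']);tents('s9',['orange','red'])
```

```text
t 29.4 grip pt [ 0.5033 -0.0578  0.2613] rpy [-1.7973e+02  8.0000e-02  9.5150e+01] rotvec [-0.005  0.001 -0.003] shift mm [ -0.5   3.6 212.3] F [-0.3 -1.  -0.6] w 0.0869 gf 0.0
(np.float64(260.49240194731755), np.float64(172.70271084009923))
t9 orange [0.7421 0.051 ] [22.9 93.9] -8.1 [248.  130.5]
t9 red [ 0.4424 -0.2805] [46.2 50.7] -6.2 [348.5 234.5]
t9 yellow [0.6848 0.1082] [49.5 52.8] -2.9 [227.5 146.5]
t9 green [0.6793 0.0275] [50. 56.] -1.9 [253.5 150. ]
s9 orange [0.7764 0.0663] [25.3 94. ] -9.2 [218.5 287.5]
s9 red [ 0.4502 -0.2815] [49.4 53.8] -5.0 [199. 145.]
```

View pics/w9.png

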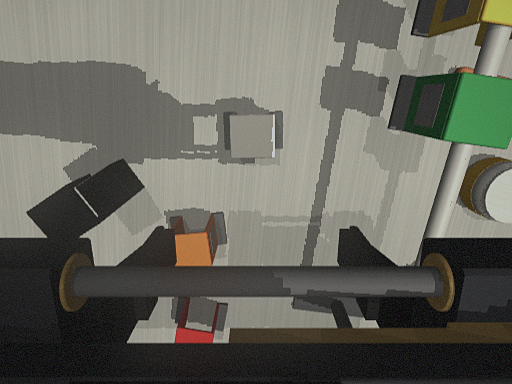

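White stands upright at (252,136), about 37 mm farther left than I set it down, probably the announced knock. B shows its crown at (77–145, 160–217).

Run:
```python
from h import *
for p in((77,188),(125,160),(145,187),(97,217)): print('B',p,ray('w9',*p,.125).round(3))
for p in((231,114),(273,113),(275,157),(231,159)): print('W',p,ray('w9',*p,.065).round(3))
P=[ray('top0',140+u/3.077,205+v/3.077,.125).round(3) for u,v in((417,187),(458,156),(488,188),(453,224))]; print(P)
from go import go
go((.497,-.0205,.049),92)
```

```text
B (77, 188) [ 0.346 -0.073  0.125]
B (125, 160) [ 0.389 -0.044  0.125]
B (145, 187) [ 0.406 -0.067  0.125]
B (97, 217) [ 0.363 -0.099  0.125]
W (231, 114) [ 0.472 -0.001  0.065]
W (273, 113) [0.514 0.004 0.065]
W (275, 157) [ 0.52  -0.04   0.065]
W (231, 159) [ 0.475 -0.046  0.065]
[array([ 0.329, -0.068,  0.125]), array([ 0.36 , -0.103,  0.125]), array([ 0.334, -0.132,  0.125]), array([ 0.3  , -0.103,  0.125])]
t 29.4 grip pt [ 0.5035 -0.0578  0.2616] rpy [-1.7976e+02  9.0000e-02  9.5160e+01] rotvec [-0.004  0.002  0.055] shift mm [ 37.5  -5.2 212.6] F [-0.5  0.5 -0.1] w 0.0871 gf 0.0
```

Request:
{"api": "send_rows", "payload": {"xyz": [[0.02,0.005,0],[0.025,0.005,0],[0,0,0.03],[0,0,0.035],[0,0,0.035],[0,0,0.035],[0,0,0.035],[0,0,0.025],[0,0,0.0145],[0,0,0],[0,0,0],[0,0,0],[0,0,0],[0,0,0],[0,0,0],[0,0,0],[0,0,0]], "rotation": [[-0.004,0.002,0],[0,0,0],[0,0,0],[0,0,0],[0,0,0],[0,0,0],[0,0,0],[0,0,0],[0,0,0],[0,0,0],[0,0,0],[0,0,0],[0,0,0],[0,0,0],[0,0,0],[0,0,0],[0,0,0]], "jaw": [1,1,1,1,1,1,1,1,1,1,0.6,0.4,0.4,0.3,0.3,0.3,0.3]}}

```text
time_s: 31.15
tool_pos: [0.5103, -0.0117, 0.2163]
tool_rot: [180.0, 0.0, 95.3]
force: [-1.9, -0.3, 2.3]
grip_width: 0.0461
grasp_force: 15.0
```

```bash
python3 go.py .6435 -.046 .25 87.35
```

```text
t 31.1 grip pt [ 0.5104 -0.0117  0.0528] rpy [179.97   0.    95.32] rotvec [0.001 0.    0.139] shift mm [ -28.1  134.5 -197.2] F [-1.9 -0.3  2.3] w 0.0461 gf 15.0
```

Request:
{"api": "send_rows", "payload": {"xyz": [[0,0,-0.02],[0,0,-0.035],[0,0,-0.035],[0,0,-0.035],[0,0,-0.035],[0,0,-0.037],[0,0,0],[-0.006,0.027,0],[-0.006,0.027,0],[-0.006,0.027,0],[-0.005,0.027,0],[-0.003,0.018,0],[-0.002,0.0085,0],[0,0,0],[0,0,0]], "rotation": [[0,0,0],[0,0,0],[0,0,0],[0,0,0.07],[0,0,0.07],[0,0,0],[0,0,0],[0,0,0],[0,0,0],[0,0,0],[0,0,0],[0,0,0],[0,0,0],[0,0,0],[0,0,0]], "jaw": [0.3,0.3,0.3,0.3,0.3,0.3,0.3,0.3,0.3,0.3,0.3,0.3,0.3,0.3,0.3]}}

```text
time_s: 32.65
tool_pos: [0.6427, -0.0454, 0.4127]
tool_rot: [-180.0, -0.0, 87.4]
force: [0.1, -0.6, -1.5]
grip_width: 0.046
grasp_force: 14.9
```

Run:
```python
from det import *
from go import go
go((.6435,-.046,.1695),87.35)
shot('wrist','w10'); im=cv2.imread('pics/w10.png')
# green tent draped next to it: extent in the picture
m=mask(im,'green'); print([ (r[0],r[1],r[2],r[3]) for r in rect('w10',m,.181,minpx=300)])
m=mask(im,'green').astype(np.uint8); ys,xs=np.where(m); print(xs.min(),xs.max(),ys.min(),ys.max(),m.sum())
```

```text
t 32.6 grip pt [ 0.6426 -0.0453  0.2492] rpy [-1.7997e+02 -3.0000e-02  8.7360e+01] rotvec [-0.    -0.001  0.   ] shift mm [-0.7  0.9 79.7] F [ 0.1 -0.6 -1.5] w 0.046 gf 14.9
[]
220 294 74 145 5255
```

Request:
{"api": "send_rows", "payload": {"xyz": [[0,0.001,0.015],[0,0,0.025],[0,0,0.025],[0,0,0.01],[0,0,0.005],[0,0,0],[0,0,0],[0,0,0],[0,0,0],[0,0,0],[0,0,-0.02],[0,0,-0.03],[0,0,-0.03],[0,0,-0.03],[0,0,0]], "rotation": [[0,0,0],[0,0,0],[0,0,0],[0,0,0],[0,0,0],[0,0,0],[0,0,0],[0,0,0],[0,0,0],[0,0,0],[0,0,0],[0,0,0],[0,0,0],[0,0,0],[0,0,0]], "jaw": [0.3,0.3,0.3,0.3,0.3,0.3,0.6,0.7,0.85,1,1,1,1,1,1]}}

```text
time_s: 34.2
tool_pos: [0.645, -0.0451, 0.448]
tool_rot: [179.5, -0.0, 87.3]
force: [0.4, -0.2, 0.3]
grip_width: 0.0868
grasp_force: 0.0
```

Run:
```python
from det import *
from go import go
shot('top','t11'); shot('scene','s11'); tents('t11',['orange','red','yellow','green']);tents('s11',['orange','red','yellow','green'])
im=cv2.imread('pics/t11.png').max(2)
print([r for r in rect('t11',im<45,.125) if r[0][0]<.45 and r[1].max()<90])
im=cv2.imread('pics/s11.png').max(2)
print([r for r in rect('s11',im<45,.125) if r[0][0]<.45 and r[1].max()<90])
go((.446,-.28,.26),86)
```

```text
t11 orange [0.7421 0.051 ] [22.9 93.9] -8.1 [248.  130.5]
t11 orange [ 0.4312 -0.1404] [48.7 17.1] 13.3 [301.5 234. ]
t11 yellow [0.6846 0.1083] [49.5 53.3] -2.9 [227.5 146.5]
t11 green [0.6792 0.0272] [49.8 56.8] -0.7 [253. 150.]
s11 orange [0.7772 0.0671] [25.6 95.3] -7.8 [218.5 287.5]
s11 yellow [0.6057 0.063 ] [54.4 58.7] -2.2 [257.5 238.5]
s11 green [ 0.6086 -0.0112] [67.5 73.5] -3.0 [235. 225.]
[(array([ 0.3283, -0.0975]), array([47.5, 46.3]), 38.5, array([286.5, 267.5])), (array([ 0.2487, -0.3729]), array([53.5, 65.7]), 0.9, array([385. , 306.5])), (array([ 0.0903, -0.5751]), array([70.8, 24.9]), -36.8, array([462.5, 373.5])), (array([ 0.0888, -0.6642]), array([48.9, 20.7]), -30.7, array([496. , 377.5]))]
[(array([ 0.3361, -0.1032]), array([38.9, 40.1]), 37.1, array([266.5, 136. ])), (array([ 0.4027, -0.0572]), array([66.6, 35.4]), 36.1, array([266., 157.]))]
t 34.3 grip pt [ 0.6446 -0.0458  0.2802] rpy [179.89  -0.    87.31] rotvec [ 0.002 -0.     0.023] shift mm [-247.5 -181.8   20.2] F [-0.3  0.7 -0.5] w 0.0871 gf 0.0
```

Request:
{"api": "send_rows", "payload": {"xyz": [[0,0,0],[0,0,0],[-0.009,-0.0268,0],[-0.009,-0.0268,0],[-0.009,-0.0268,0],[-0.009,-0.0268,0],[-0.009,-0.0268,0],[-0.009,-0.0268,0],[-0.009,-0.0268,0],[-0.009,-0.0268,0],[0,0,0.02],[0,0,0],[0,0,0]], "rotation": [[0,0,-0.12],[0,0,-0.12],[0,0,0],[0,0,0],[0,0,0],[0,0,0],[0,0,0],[0,0,0],[0,0,0],[0,0,0],[0,0,0],[0,0,0],[0,0,0]], "jaw": [1,1,1,1,1,1,1,1,1,1,1,1,1]}}

```text
time_s: 35.6
tool_pos: [0.4472, -0.1579, 0.4224]
tool_rot: [-180.0, -0.1, 101.1]
force: [0.6, 0.2, 0.5]
grip_width: 0.0874
grasp_force: 0.0
```

Run:
```python
from det import *
from go import go
shot('wrist','w12'); im=cv2.imread('pics/w12.png')
def big(f,m,z=.065):
    n,l,s,c=cv2.connectedComponentsWithStats(m.astype(np.uint8))
    for i in range(1,n):
        if s[i,4]>150:
            cs,_=cv2.findContours((l==i).astype(np.uint8),0,2)
            P=np.array([ray(f,*p,z)[:2] for p in cs[0][:,0]],np.float32)*1000
            print(c[i].round(),s[i],cv2.minAreaRect(P))
COL['orange']=((5,22),110,70)
big('w12',mask(im,'orange'))
go((.450,-.157,.051),101)
```

```text
[245. 169.] [ 223  149   44   42 1777] ((434.8838806152344, -156.26853942871094), (44.91889953613281, 43.500762939453125), 11.03426456451416)
[449. 285.] [440 255  15  56 294] ((687.501953125, -242.04348754882812), (16.075061798095703, 73.56826782226562), 19.75786590576172)
[ 64. 287.] [ 59 257  15  54 230] ((256.55938720703125, -327.01300048828125), (71.23092651367188, 14.007512092590332), 89.39692687988281)
t 35.6 grip pt [ 0.4479 -0.1573  0.2594] rpy [ 1.7992e+02 -1.6000e-01  1.0112e+02] rotvec [ 0.001 -0.003  0.002] shift mm [-1.000e-01  2.100e+00  2.084e+02] F [ 0.3 -0.2  0.1] w 0.0868 gf 0.0
```

Request:
{"api": "send_rows", "payload": {"xyz": [[0,0.001,0.025],[0,0,0.035],[0,0,0.035],[0,0,0.035],[0,0,0.035],[0,0,0.028],[0,0,0.0155],[0,0,0],[0,0,0],[0,0,0],[0,0,0],[0,0,0],[0,0,0],[0,0,0],[0,0,0]], "rotation": [[0,0,0],[0,0,0],[0,0,0],[0,0,0],[0,0,0],[0,0,0],[0,0,0],[0,0,0],[0,0,0],[0,0,0],[0,0,0],[0,0,0],[0,0,0],[0,0,0],[0,0,0]], "jaw": [1,1,1,1,1,1,1,1,0.6,0.4,0.4,0.3,0.3,0.3,0.3]}}

```text
time_s: 37.15
tool_pos: [0.4486, -0.1578, 0.2147]
tool_rot: [180.0, 0.0, 101.0]
force: [-2.9, -1.3, 3.9]
grip_width: 0.0457
grasp_force: 15.0
```

```bash
python3 go.py .640 -.13 .25 87.35
```

```text
t 37.1 grip pt [ 0.4487 -0.1578  0.0512] rpy [1.7999e+02 3.0000e-02 1.0104e+02] rotvec [0.    0.001 0.239] shift mm [  36.7  189.8 -198.8] F [-2.9 -1.3  3.9] w 0.0457 gf 15.0
```

Request:
{"api": "send_rows", "payload": {"xyz": [[0,0,-0.02],[0,0,-0.035],[0,0,-0.035],[0,0,-0.035],[0,0,-0.035],[0,0,-0.039],[0,0,0],[0.005,0.027,0],[0.005,0.027,0],[0.005,0.027,0],[0.005,0.027,0],[0.005,0.027,0],[0.005,0.027,0],[0.004,0.018,0],[0.003,0.01,0],[0,0,0],[0,0,0]], "rotation": [[0,0,0],[0,0,0],[0,0,0],[0,0,0.08],[0,0,0.08],[0,0,0.079],[0,0,0],[0,0,0],[0,0,0],[0,0,0],[0,0,0],[0,0,0],[0,0,0],[0,0,0],[0,0,0],[0,0,0],[0,0,0]], "jaw": [0.3,0.3,0.3,0.3,0.3,0.3,0.3,0.3,0.3,0.3,0.3,0.3,0.3,0.3,0.3,0.3,0.3]}}

```text
time_s: 38.85
tool_pos: [0.637, -0.1294, 0.4128]
tool_rot: [-179.9, -0.0, 87.4]
force: [0.4, -0.3, -1.6]
grip_width: 0.0461
grasp_force: 15.0
```

```bash
python3 go.py .640 -.13 .168 87.35
```

```text
t 38.9 grip pt [ 0.6367 -0.1293  0.2493] rpy [-1.7989e+02 -3.0000e-02  8.7440e+01] rotvec [-0.002 -0.001  0.002] shift mm [-0.6  3.3 81.3] F [ 0.4 -0.3 -1.6] w 0.0461 gf 15.0
```

Request:
{"api": "send_rows", "payload": {"xyz": [[0,0.003,0.015],[0,0,0.025],[0,0,0.025],[0,0,0.011],[0,0,0.005],[0,0,0],[0,0,0],[0,0,0],[0,0,0],[0,0,0],[0,0,-0.02],[0,0,-0.03],[0,0,-0.03],[0,0,-0.03],[0,0,0]], "rotation": [[0,0,0],[0,0,0],[0,0,0],[0,0,0],[0,0,0],[0,0,0],[0,0,0],[0,0,0],[0,0,0],[0,0,0],[0,0,0],[0,0,0],[0,0,0],[0,0,0],[0,0,0]], "jaw": [0.3,0.3,0.3,0.3,0.3,0.3,0.6,0.7,0.85,1,1,1,1,1,1]}}

```text
time_s: 40.35
tool_pos: [0.6412, -0.1288, 0.4474]
tool_rot: [179.6, 0.0, 87.4]
force: [0.8, 1.6, 0.4]
grip_width: 0.0866
grasp_force: 0.0
```

Run:
```python
from det import *
from go import go
shot('top','t13'); tents('t13',['red'])
print('jar',ray('top0',599*.64,376*.64,.075))
go((.447,-.2805,.26),86)
```

```text
jar [ 0.43148443 -0.38245549  0.075     ]
t 40.4 grip pt [ 0.6414 -0.1291  0.2814] rpy [179.81  -0.    87.41] rotvec [ 0.003 -0.     0.025] shift mm [-164.6 -183.4   21.4] F [-0.8  0.5 -0.9] w 0.0868 gf 0.0
```

Request:
{"api": "send_rows", "payload": {"xyz": [[-0.02,-0.0225,0],[-0.02,-0.0225,0],[-0.021,-0.023,0],[-0.021,-0.023,0],[-0.021,-0.023,0],[-0.021,-0.023,0],[-0.021,-0.023,0],[-0.02,-0.0235,0],[0,0,0.02],[0,0,0],[0,0,0]], "rotation": [[0,0,0.025],[0,0,0],[0,0,0],[0,0,0],[0,0,0],[0,0,0],[0,0,0],[0,0,0],[0,0,0],[0,0,0],[0,0,0]], "jaw": [1,1,1,1,1,1,1,1,1,1,1]}}

```text
time_s: 41.5
tool_pos: [0.4462, -0.2814, 0.422]
tool_rot: [-179.9, -0.1, 86.0]
force: [-0.1, -0.2, 0.4]
grip_width: 0.0871
grasp_force: 0.0
```

```bash
cat >> det.py <<'E'
def big(f,m,z=.065,n0=300):
    n,l,s,c=cv2.connectedComponentsWithStats(m.astype(np.uint8))
    for i in range(1,n):
        if s[i,4]>n0:
            cs,_=cv2.findContours((l==i).astype(np.uint8),0,2)
            P=np.array([ray(f,*p,z)[:2] for p in cs[0][:,0]],np.float32)*1000
            print(c[i].round(),s[i],cv2.minAreaRect(P))
E
python3 - <<'E'
from det import *
from go import go
shot('wrist','w14'); im=cv2.imread('pics/w14.png')
COL['red']=((172,188),110,60)
big('w14',mask(im,'red'))
go((.447,-.2805,.05),86)
E
```

```text
[255. 174.] [ 234  153   44   43 1769] ((444.81549072265625, -282.28619384765625), (44.107688903808594, 44.985050201416016), 84.59769439697266)
t 41.5 grip pt [ 0.4466 -0.2809  0.2591] rpy [-1.7996e+02 -7.0000e-02  8.6070e+01] rotvec [-0.001 -0.001  0.001] shift mm [  0.4   0.3 209.1] F [ 0.3 -0.5  0.6] w 0.087 gf 0.0
```

Red is confirmed at (0.445, -0.282) with yaw about -5°, so I grasp it.

Request:
{"api": "send_rows", "payload": {"xyz": [[0,0,0.025],[0,0,0.035],[0,0,0.035],[0,0,0.035],[0,0,0.035],[0,0,0.028],[0,0,0.016],[0,0,0],[0,0,0],[0,0,0],[0,0,0],[0,0,0],[0,0,0],[0,0,0],[0,0,0]], "rotation": [[0,0,0.013],[0,0,0],[0,0,0],[0,0,0],[0,0,0],[0,0,0],[0,0,0],[0,0,0],[0,0,0],[0,0,0],[0,0,0],[0,0,0],[0,0,0],[0,0,0],[0,0,0]], "jaw": [1,1,1,1,1,1,1,1,0.6,0.4,0.4,0.3,0.3,0.3,0.3]}}

```text
time_s: 43.05
tool_pos: [0.4459, -0.2821, 0.2137]
tool_rot: [-179.9, 0.0, 85.2]
force: [-1.8, -1.0, 2.8]
grip_width: 0.0461
grasp_force: 15.0
```

```bash
python3 go.py .6365 -.204 .25 87.35
```

```text
t 43.0 grip pt [ 0.4456 -0.282   0.0502] rpy [-179.92    0.     85.2 ] rotvec [-0.001 -0.    -0.037] shift mm [  86.8  187.1 -199.8] F [-1.8 -1.   2.8] w 0.0461 gf 15.0
```

Request:
{"api": "send_rows", "payload": {"xyz": [[0,0,-0.02],[0,0,-0.035],[0,0,-0.035],[0,0,-0.035],[0,0,-0.035],[0,0,-0.04],[0,0,0],[0.012,0.027,0],[0.012,0.027,0],[0.012,0.027,0],[0.012,0.027,0],[0.012,0.027,0],[0.012,0.027,0],[0.01,0.017,0],[0.004,0.009,0],[0,0,0],[0,0,0]], "rotation": [[0,0,0],[0,0,0],[0,0,0],[0,0,-0.037],[0,0,0],[0,0,0],[0,0,0],[0,0,0],[0,0,0],[0,0,0],[0,0,0],[0,0,0],[0,0,0],[0,0,0],[0,0,0],[0,0,0],[0,0,0]], "jaw": [0.3,0.3,0.3,0.3,0.3,0.3,0.3,0.3,0.3,0.3,0.3,0.3,0.3,0.3,0.3,0.3,0.3]}}

```text
time_s: 44.75
tool_pos: [0.6375, -0.2054, 0.4128]
tool_rot: [-179.9, 0.0, 87.3]
force: [0.1, -0.8, -0.3]
grip_width: 0.046
grasp_force: 15.0
```

```bash
python3 go.py .6365 -.204 .167 87.35
```

```text
t 44.8 grip pt [ 0.6371 -0.2054  0.2493] rpy [-179.88    0.     87.31] rotvec [-0.002  0.    -0.001] shift mm [ 1.3 -0.7 82.3] F [ 0.1 -0.8 -0.3] w 0.046 gf 15.0
```

Request:
{"api": "send_rows", "payload": {"xyz": [[0.001,-0.0005,0.015],[0,0,0.025],[0,0,0.025],[0,0,0.012],[0,0,0.005],[0,0,0],[0,0,0],[0,0,0],[0,0,0],[0,0,0],[0,0,-0.02],[0,0,-0.03],[0,0,-0.03],[0,0,-0.04],[0,-0.03,0],[-0.02,-0.03,0],[-0.04,-0.03,0],[-0.04,-0.03,0],[-0.04,-0.03,0],[-0.04,0,0]], "rotation": [[0,0,0],[0,0,0],[0,0,0],[0,0,0],[0,0,0],[0,0,0],[0,0,0],[0,0,0],[0,0,0],[0,0,0],[0,0,0],[0,0,0],[0,0,0],[0,0,0],[0,0,0],[0,0,0],[0,0,0],[0,0,0],[0,0,0],[0,0,0]], "jaw": [0.3,0.3,0.3,0.3,0.3,0.3,0.6,0.7,0.85,1,1,1,1,1,1,1,1,1,1,1]}}

```text
time_s: 46.75
tool_pos: [0.4754, -0.3798, 0.4521]
tool_rot: [-179.8, 0.2, 87.0]
force: [0.8, 0.4, 1.1]
grip_width: 0.0866
grasp_force: 0.0
```

Run:
```python
from det import *
a=shot('top','t15')['image']; b=shot('scene','s15')['image']
A=cv2.resize(a[120:200,150:360],(790,300),interpolation=cv2.INTER_CUBIC)
B=cv2.resize(b[145:320,140:370],(394,300),interpolation=cv2.INTER_CUBIC)
P=np.zeros((600,800,3),np.uint8); P[:300,:790]=A; P[300:,:394]=B
P[300:,400:800]=cv2.resize(b,(400,300),interpolation=cv2.INTER_AREA)
cv2.imwrite('pics/fin.png',cv2.convertScaleAbs(P,alpha=1.3,beta=10))
COL['red']=((172,188),110,70);COL['orange']=((5,22),110,70)
for c in('yellow','green','orange','red'): print(c); big('t15',mask(a,c),.181,80)
print(env.get_obs()['time_s'])
```

```text
yellow
[227. 146.] [219 138  17  17 224] ((647.9880981445312, 96.9034194946289), (42.016944885253906, 44.633216857910156), 87.12339782714844)
green
[253. 150.] [245 141  17  18 240] ((642.9225463867188, 24.349084854125977), (43.468475341796875, 46.429283142089844), 85.37109375)
orange
[247. 130.] [242 117  12  28 183] ((698.9186401367188, 45.427616119384766), (19.40182113647461, 84.22110748291016), 81.9270248413086)
[471. 150.] [460 132  33  35 359] ((708.56982421875, -593.9970092773438), (50.43644714355469, 132.02919006347656), 46.972843170166016)
[305. 157.] [296 148  18  21 262] ((630.196533203125, -123.44058990478516), (43.4218864440918, 61.53041076660156), 87.41343688964844)
red
[ 39. 104.] [   0   66   87   78 5507] ((723.326171875, 665.4398803710938), (262.48907470703125, 211.19696044921875), 88.27108001708984)
[ 34. 143.] [  0 138  69  12 345] ((604.9539184570312, 643.7288208007812), (199.13864135742188, 16.131319046020508), 88.63807678222656)
[333. 160.] [325 151  17  19 262] ((633.204345703125, -202.3448028564453), (51.369102478027344, 44.92222595214844), 2.5189287662506104)
46.85
```

View pics/fin.png

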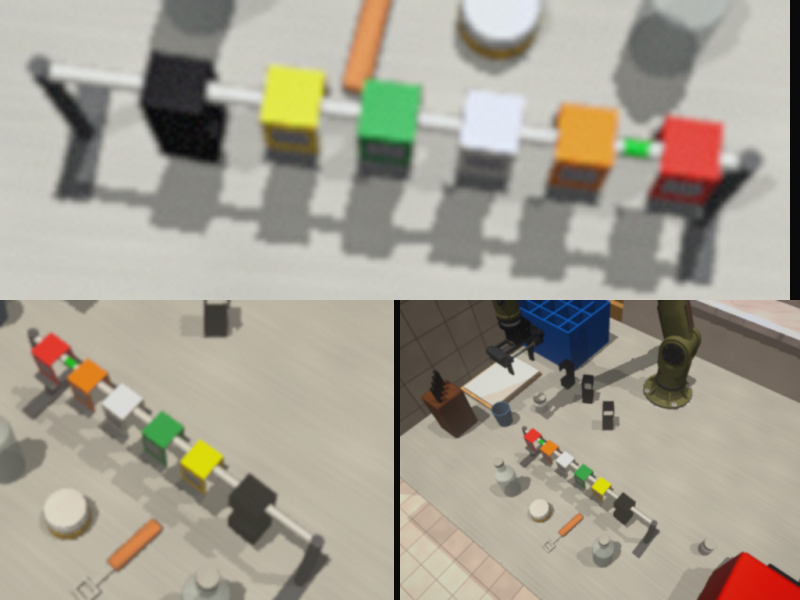

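The last picture shows the catcher and all five tents hanging level and square on the bar, at crop (182,80), (293,97), (390,112), (491,122), (586,135) and (690,148). Everything else stands upright. I check the catcher's offset from the red tape, then hand in.

Run:
```python
from h import *
c=ray('top0',1,1,.17)
p=np.array([ray('t15',150+u/3.762,120+v/3.75,.181) for u,v in((149,55),(217,60),(214,107),(145,101))]); print(p.round(3),p.mean(0).round(4))
e=np.array([.0463,.9989]); off=(p.mean(0)[:2]-np.array([.6518,.1826]))@e; print('along bar from red',off)
if abs(off)<.012: print(env.sign_off())
```

```text
[[0.671 0.207 0.181]
 [0.671 0.156 0.181]
 [0.634 0.154 0.181]
 [0.634 0.206 0.181]] [0.6527 0.1807 0.181 ]
along bar from red -0.001883819047082341
the job is handed in; nothing more can be done
None
```

I handed the job in: the catcher was slid along the bar from the green tape and hangs about 2 mm off the red tape's centre. All five tents present hang square on the bar, and the last picture shows everything else still standing; no verdict was returned.

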